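# Switch the interlocked water-filter station to bypass

## Task

Put the water-filter station on bypass: swing the blue supply lever towards you (anticlockwise seen from above) until you feel it meet its sprung stop, and leave it there so that the notch in its disc frees the other disc; then swing the red bypass lever, also anticlockwise, until it too meets its stop, and let go. Be gentle: never force a lever against its stop or against the interlock, and leave the things standing round the station where they are.

Things in the scene. Friction and masses are not known exactly. Their poses are not given: they have to be found in the camera images.
- station: white valve block, 152 (x) x 236 (y) x 30 mm, fixed to the worktop, with an upright blue and white filter bowl at its back (58 mm across, top 146 mm over the worktop, centred at x +71 mm). Origin: on the worktop between the two valve axes; x points to the back (the bowl), y to the blue lever's side. The block spans x -52 to +100 mm. Only yaw varies.
- supply_axis (a point): point on the vertical axis of the blue supply lever, 76 mm above the worktop (middle height of both levers' grips), at x 0, y +40 mm of the station. The lever meets its stop when it points anywhere from 143 to 181 degrees in the station's frame (anticlockwise from x): it is clamped on its spindle by hand, so this is not known and must be felt.
- bypass_axis (a point): the same point for the red bypass lever, at x 0, y -40 mm of the station. Each lever turns a steel disc (50 mm radius, one concave bite); the rim of one lies in the bite of the other. The red disc can turn only when the blue disc's bite faces the red axis within about 0.05 rad, which is where the blue lever rests on its stop; its rim then locks the blue one.
- supply_grip (a point): centre of the blue lever's upright round grip: 18 mm across, 52 to 96 mm above the worktop, on the end of a flat arm (24 mm wide there, 45 to 52 mm up), 75 mm from its axis. At the start it points to the left, at 60 to 114 degrees in the station's frame. It turns anticlockwise with about 2 N of friction at the grip and stays where it is left.
- bypass_grip (a point): centre of the red lever's grip, of the same size and at the same height, 75 mm from its axis. It starts pointing to the robot (at 192 degrees in the station's frame) and meets its stop at about 268 degrees. It turns anticlockwise with about 2 N of friction at the grip and stays where it is left. Mind the shelf board above: its front edge is at world x 0.60 m, its underside 457 mm above the worktop.
- bypass (a joint): turn of the red lever from its locked position, rad; grows anticlockwise seen from above. Locked it has about 0.06 rad of play; it meets its stop at 1.32.
- supply_stop: rubber-faced sprung buffer, 10x16x12 mm, on the block beside the blue disc's rim; a steel pin on the disc, 55 mm from the axis, meets it. 8 N per mm, 7 mm stroke (about 4.3 N per mm at the lever's grip). Origin: middle of the foot of its face. It must never be loaded by 18 N (about 13 N at the grip).
- bypass_stop: the like buffer for the red disc; the same stiffness and limit. Likewise, if the red lever is pushed while the interlock blocks it, the load between the two discs must stay under 20 N (about 13 N at the grip).
- mug: white mug, 83x115x86 mm, a bystander on the worktop; origin under its centre
- honey_jar: honey jar, 68x73x90 mm, a bystander on the worktop; origin under its centre
- tuna_tin: flat round tin, 86 mm across, 40 mm tall, a bystander on the worktop; origin under its centre
- pepper_jar: small spice jar with a red cap, 45 mm across, 106 mm tall, a bystander on the worktop; origin under its centre

How it is judged:
By the outcome, as a careful person would: the job done as asked, in the order asked, and still so for the second after the job is handed in, with the robot touching nothing.
It also fails if it takes over 72 s, if anything falls off the work surface, if the arm or the gripper's body presses on something with over 40 N, if the wrist force passes 120 N, or if a joint passes its speed limit or range.

## Robot

A 6-joint arm with a two-finger parallel gripper is mounted at the origin on a cart in front of the work surface, level with it; the furniture and walls round the work are solid. World frame = base frame: x ahead of the robot, y to its left, z up, the work surface at z = 0. Lengths are in m, angles in degrees, forces in N, time in s.
With the tool pointing down it reaches from about 0.4 to 0.825 m from the base axis. Payload 7 kg.
Tool frame: the origin (TCP) lies on the centre line of the jaws, within the pads' length; the fingertips stand 11 mm ahead of it and the grasp point (between the pads) lies 8 mm behind it; z points along the fingers, y is the line along which they close (so a half turn about z gives the same grasp; the last joint's range is limited). The gripper opens to 88 mm and grips with 3 to 60 N. Pads are 19 mm wide; open, the fingers measure 130 mm over their backs; the gripper's body (78 mm by 193 mm) begins 47 mm behind the grasp point.
Start: joints at [-55.227, 20.546, 0.682, 0, -70.136, -16.507], TCP at [0.212, -0.641, 0.238] pointing down, gripper open.
Joint ranges: [-176.03, 176.03], [-82.01, 121.73], [-58.28, 71.71], [-173.87, 95.51], [-174.79, -0.11], [-173.66, 173.66]. Speed limits (degrees/s): [136.94, 136.94, 172.46, 180, 180, 180].

## Interface

Orientations are given as [roll, pitch, yaw] about the fixed x, y, z axes, in that order (R = Rz(yaw) Ry(pitch) Rx(roll)).
In Python, from plant import r, capture, camera_model, job gives the robot as it stands.
- The arm moves only by the tool drive_tool, never from a script. Its argument "increments" is a list that holds one entry, the list of rows, each a list of 5 numbers: the gripper's target within -1 to 1 (fully open at 1, half-way at 0, shut at -1), then the shift along the tool's x, y, z scaled (see below), then the turn about the tool's z scaled (see below). In form: [[[gripper, tx, ty, tz, roll], ...]]. A call has 1 to 5 rows; each row is the pose to reach, as a shift and turn from the pose commanded when the call began, along the tool's axes at that moment, turning the shorter way round; what a row does not reach only later rows make up. The controller multiplies each number of a shift by 120 mm and each number of a turn by 360 degrees. A row lasts 1/8 s, in which the tool goes at most 62.5 mm and 10.7 degrees, less where a joint would pass 70% of its speed; a pose out of reach is approached as far as the arm can. A call with a number of a shift or a turn outside -1 to 1 is refused whole. A call with a gripper value outside its range is refused whole. The fingers move at their own pace and stop on an object; "squeeze" is the grip in N (left out, the last holds). Time passes only in rows, so rows that repeat a pose let the fingers close. It gives the time, the measured TCP pose, the force, the opening and the grip force at its end, in the units of the state.
- r.get_state(): the state, without advancing time (a new reading comes with each control period).
- capture(name): name is "side" or "top" or "wrist"; returns the picture (384x512x3 uint8, red, green, blue); there is no depth.
- camera_model(name): a dict with "camera_matrix" (3x3 intrinsics, pixels), "rvec" (rotation vector, rad) and "tvec" (3), from world to camera coordinates, as OpenCV has them. Camera axes: x right, y down, z forward; pixel columns grow to the right and rows downward; lengths in m; the calibration is good to about 2 mm. A picture is of the moment at which its call begins: read the wrist's pose just before it. camera_model takes no time and is no camera call; for the wrist camera it gives the pose at the moment of the call.
- job.close_job(): hands the job in; it is judged then, once.
The state is a dict: "time_s": time; "joints": joint angles; "qd": joint speeds; "joint_torque": joint torques, N m; "tcp_pos": TCP position; "eef_rot": TCP orientation; "contact_force": force on the tool from outside, world axes, zero at the start; "moment": the same for the moment, N m; "gripper_width": finger opening in m; "gripper_force": force on a finger pad.
Only numpy, scipy, OpenCV 4.12 (cv2) and the standard library are available. Lean on these libraries where they do the work, as an engineer would, in place of code of your own. Each camera call takes 0.05 s, during which the arm holds its last target. There are 200 camera calls.

## Working session

There is one attempt and no reset: what is moved stays moved. The work goes in short steps, Python scripts to look and compute and a tool call to move; the robot and the scene stay as the last step left them, time stands still between calls to the robot, and variables do not carry over. Pictures are saved under pics/ and viewed, at most 10 in all, crops included, and the job is handed in when it is done.

Besides the shell and the picture viewer there is one more tool, called after "Call:" in YAML: its name, and indented under it one key for each argument. drive_tool: Moves the arm, as the interface text tells. Its arguments: {"type":"object","properties":{"increments":{"type":"array"},"squeeze":{"type":"number"}},"required":["increments"]}

```bash
mkdir -p pics; ls; python3 - <<'E'
from plant import r,capture,camera_model
import cv2,numpy as np
s=r.get_state();print(s)
a=capture("top");b=capture("side")
cv2.imwrite("pics/top.png",a[:,:,::-1]);cv2.imwrite("pics/side.png",b[:,:,::-1])
for n in("top","side"):
    m=camera_model(n);R=cv2.Rodrigues(np.array(m["rvec"],float))[0];print(n,m["camera_matrix"],-R.T@np.array(m["tvec"]).ravel(),R)
E
```

```text
pics
{'time_s': 0.0, 'joints': array([-5.52279547e+01,  2.05903595e+01,  6.34270083e-01, -2.02751226e-02,
       -7.01369494e+01, -1.65062111e+01]), 'qd': array([-0.03973087, -0.01121621, -0.03797703, -0.06331107,  0.03480618,
        0.07487321]), 'joint_torque': array([-3.17897517e-03, -5.82707369e+01,  2.93047482e+01,  6.99747518e+00,
        6.70576832e-03, -1.83539669e-04]), 'tcp_pos': array([ 0.21138151, -0.64054742,  0.23663811]), 'eef_rot': array([ 1.79905380e+02, -8.16213217e-03, -1.61741064e+02]), 'contact_force': array([ 0.26560327,  0.19205512, -0.84377619]), 'moment': array([-0.02500552,  0.05189044,  0.02028803]), 'gripper_force': 0.0, 'gripper_width': 0.08758159742318214}
top [[478.23988158   0.         252.79042903]
 [  0.         478.23988158 194.05051287]
 [  0.           0.           1.        ]] [0.45761568 0.00759468 1.8125346 ] [[ 0.02182742 -0.99972295  0.00880811]
 [-0.99879322 -0.02219314 -0.04381281]
 [ 0.04399615 -0.00784116 -0.99900093]]
side [[368.11767774   0.         248.31149953]
 [  0.         368.11767774 186.4140454 ]
 [  0.           0.           1.        ]] [0.1763204  0.97092946 0.55240417] [[-0.93359128 -0.35832121  0.00363926]
 [-0.14852819  0.37770182 -0.91393693]
 [ 0.32610843 -0.85378408 -0.40583992]]
```

```bash
python3 - <<'E'
import cv2
a=cv2.imread("pics/top.png");cv2.imwrite("pics/top2.png",cv2.resize(a,(800,600),interpolation=2))
a=cv2.imread("pics/side.png");cv2.imwrite("pics/side2.png",cv2.resize(a,(800,600),interpolation=2))
E
```

```text
(no output)
```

View pics/top2.png

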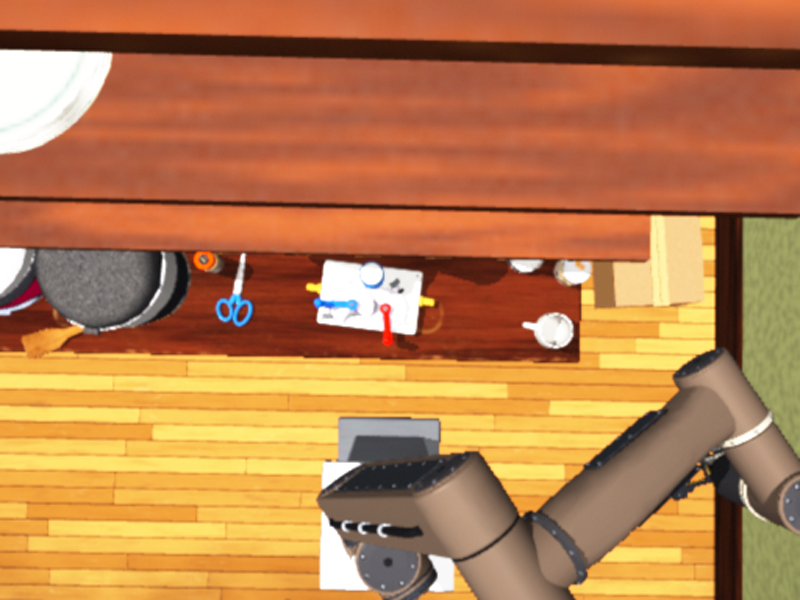

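View pics/side2.png

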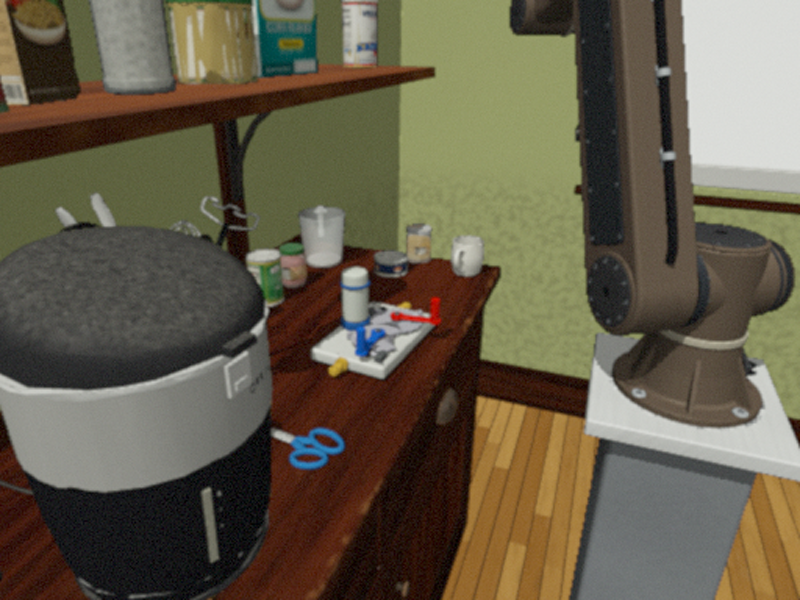

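The top view shows the station at about (370,298), blue grip at about (320,303), red grip at about (388,340), bowl at about (372,275) and mug at about (553,330). The side view confirms both levers and the bowl, with the tall pot far to the left. Next I measure these.

```bash
cat > h.py <<'E'
import cv2,numpy as np
from plant import r,capture,camera_model
def ray(n,uv,z,m=None):
    m=m or camera_model(n);K=np.array(m["camera_matrix"],float);R=cv2.Rodrigues(np.array(m["rvec"],float))[0];t=np.array(m["tvec"],float).ravel()
    c=-R.T@t;d=(R.T@np.linalg.inv(K)@np.c_[np.atleast_2d(uv),np.ones(len(np.atleast_2d(uv)))].T).T
    return c+d*((z-c[2])/d[:,2])[:,None]
def masks(im):
    h=cv2.cvtColor(im,cv2.COLOR_BGR2HSV)
    red=cv2.inRange(h,(0,200,150),(4,255,255))|cv2.inRange(h,(176,200,150),(180,255,255))
    blue=cv2.inRange(h,(100,140,60),(118,255,255));white=cv2.inRange(h,(0,0,110),(180,45,255));yel=cv2.inRange(h,(20,180,150),(30,255,255))
    return red,blue,white,yel
def pts(m,x0,y0,x1,y1):
    q=np.argwhere(m[y0:y1,x0:x1]>0)[:,::-1]+[x0,y0];return q.astype(float)
E
python3 - <<'E'
from h import *
a=cv2.imread("pics/top.png");R,B,W,Y=masks(a)
s=0.64
roi=(195,160,280,228)
for n,m,z in(("red",R,.08),("blue",B,.08)):
    q=pts(m,*roi);w=ray("top",q,z);print(n,len(q),q.min(0),q.max(0))
    k,l,st,c=cv2.connectedComponentsWithStats(m[160:228,195:280])
    for i in range(1,k):
        if st[i,4]>4:print(st[i],c[i]+[195,160],ray("top",c[i]+[195,160],.05)[0])
q=pts(W,*roi);m=np.zeros(W.shape,np.uint8);m[160:228,195:280]=W[160:228,195:280]
cs=max(cv2.findContours(m,0,1)[0],key=len);b=cv2.minAreaRect(cs);p=cv2.boxPoints(b);print(b);print(ray("top",p,.03)); print(ray("top",b[0],.03))
c=a[155:231,190:290];cv2.imwrite("pics/crop.png",cv2.resize(c,None,fx=7.8,fy=7.8,interpolation=2))
E
```

```text
red 91 [244. 199.] [251. 221.]
[49 39  8 23 91] [247.56043956 212.07692308] [0.46837617 0.01156656 0.05      ]
blue 90 [201. 180.] [244. 197.]
[39 20 11  4 13] [239.38461538 182.23076923] [0.5778112  0.04420121 0.05      ]
[ 6 31 21  6 58] [208.5862069  193.68965517] [0.53294919 0.1567042  0.05      ]
[28 32  5  6 19] [225.26315789 194.68421053] [0.53064506 0.09518313 0.05      ]
((236.49232482910156, 189.06155395507812), (63.753849029541016, 42.66794967651367), 7.125016689300537)
[[ 0.48637907  0.18087889  0.03      ]
 [ 0.64500473  0.16530419  0.03      ]
 [ 0.62071376 -0.07180632  0.03      ]
 [ 0.46211476 -0.05528254  0.03      ]]
[[0.55339791 0.0548156  0.03      ]]
```

View pics/crop.png

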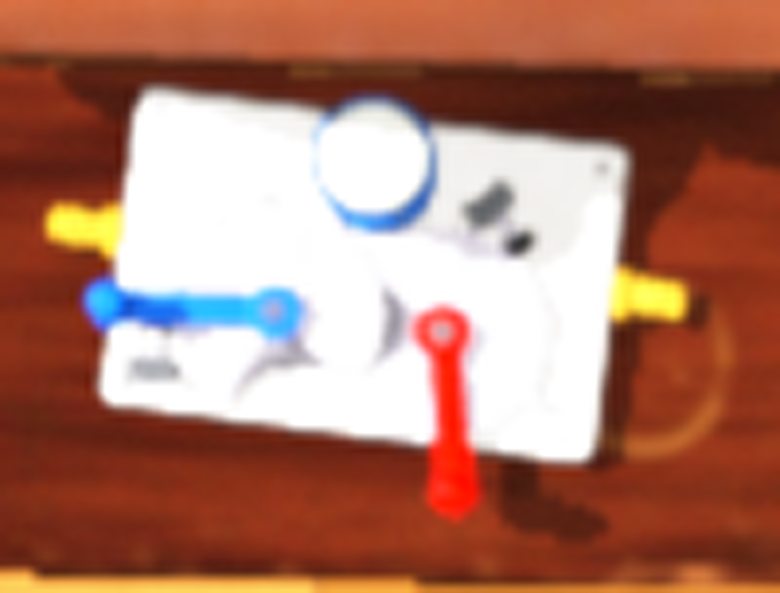

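Blue hub is at crop (275,312) and its grip at (103,302). The red hub is at (442,330) and its grip at (452,495).

```bash
python3 - <<'E'
from h import *
f=lambda x,y:np.array([x/7.8+189.5,y/7.8+154.5])
P={}
for n,(x,y),z in(("bh",(275,312),.052),("rh",(442,330),.052),("bg",(103,302),.096),("rg",(452,495),.096),("bowl",(374,150),.146)):
    P[n]=ray("top",f(x,y),z)[0][:2];print(n,P[n])
yaw=np.radians(-5.7);Y=np.array([-np.sin(yaw),np.cos(yaw)])
d=P["bh"]-P["rh"];print("axis dist",np.hypot(*d),"yaw",np.degrees(np.arctan2(-d[0],d[1])))
o=(P["bh"]+P["rh"])/2;print("origin",o,"from block",np.array([.5534,.0548])-.024*np.array([np.cos(yaw),np.sin(yaw)]))
for a in "br":
    for O in(P[a+"h"],o+Y*(.04 if a=="b" else -.04)):
        v=P[a+"g"]-O;print(a,np.hypot(*v),np.degrees(np.arctan2(v[1],v[0])))
# side refinement
im=cv2.imread("pics/side.png");R,B,W,Yl=masks(im)
k=camera_model("wrist");Rw=cv2.Rodrigues(np.array(k["rvec"],float))[0];print("wristcam",-Rw.T@np.array(k["tvec"]).ravel(),Rw.tolist(),k["camera_matrix"])
E
```

```text
bh [0.53119961 0.09696525]
rh [0.52444422 0.01794841]
bg [0.53220878 0.17394694]
rg [0.44701209 0.01139303]
bowl [0.60086243 0.04965385]
axis dist 0.0793050763590135 yaw -4.886510525282041
origin [0.52782192 0.05745683] from block [0.52951867 0.05718367]
b 0.07698830347293573 89.24894245995102
b 0.07668900038471768 89.69063695161196
r 0.07770912155173543 -175.1608915580875
r 0.07709174562677833 -175.34116500346795
wristcam [ 0.13901507 -0.66487215  0.38371944] [[-0.3119179472882774, 0.9501055806642138, 0.0025651023731341205], [0.9123837359117954, 0.29877853107502184, 0.27979869158430215], [0.26507190081768855, 0.08961459121911766, -0.9600552653037886]] [[297.04416168   0.         259.22471645]
 [  0.         297.04416168 190.04704768]
 [  0.           0.           1.        ]]
```

Call:
drive_tool:
  increments:
    - [[0,-1,0.975,0,0],[0,-1,0.975,0,0],[0,-1,0.975,0,0]]

```text
time_s: 0.48
tcp_pos: [0.2893, -0.4901, 0.2373]
eef_rot: [180.0, -0.0, -161.7]
contact_force: [0.2, 0.0, 0.1]
gripper_width: 0.0632
gripper_force: 0.0
```

Call:
drive_tool:
  increments:
    - [[0,-1,0.975,0,0],[0,-1,0.975,0,0],[0,-1,0.975,0,0]]

```text
time_s: 0.85
tcp_pos: [0.3667, -0.3413, 0.2375]
eef_rot: [180.0, 0.0, -161.7]
contact_force: [0.5, 0.7, -0.2]
gripper_width: 0.0443
gripper_force: 0.0
```

Call:
drive_tool:
  increments:
    - [[0,-0.6,0.98,0,0],[0,-0.6,0.98,0,0],[0,-0.6,0.98,0,0]]

```text
time_s: 1.23
tcp_pos: [0.398, -0.2065, 0.2377]
eef_rot: [180.0, 0.0, -161.5]
contact_force: [0.7, -0.3, 0.1]
gripper_width: 0.0441
gripper_force: 0.0
```

Call:
drive_tool:
  increments:
    - [[0,-0.6,0.98,0,0],[0,-0.6,0.98,0,0],[0,-0.6,0.98,0,0]]

```text
time_s: 1.6
tcp_pos: [0.4297, -0.0727, 0.2376]
eef_rot: [180.0, 0.0, -161.5]
contact_force: [0.7, -0.2, -0.1]
gripper_width: 0.0442
gripper_force: 0.0
```

Call:
drive_tool:
  increments:
    - [[0,-0.6,0.98,0,0],[0,-0.6,0.98,0,0],[0,-0.6,0.98,0,0]]

```text
time_s: 1.98
tcp_pos: [0.4613, 0.0611, 0.2372]
eef_rot: [-180.0, -0.0, -161.6]
contact_force: [0.4, -1.5, 0.1]
gripper_width: 0.0436
gripper_force: 0.0
```

Call:
drive_tool:
  increments:
    - [[0,0,0,0,-0.1],[0,0,0,0,-0.185],[0,0,0,0,-0.185],[0,0,0,0,-0.185],[0,0,0,0,-0.185]]

```text
time_s: 2.6
tcp_pos: [0.4605, 0.0577, 0.2373]
eef_rot: [180.0, -0.0, -107.7]
contact_force: [0.6, 0.6, -0.1]
gripper_width: 0.0438
gripper_force: 0.0
```

Call:
drive_tool:
  increments:
    - [[0,0,0,0,-0.04],[0,0,0,0,-0.04],[0,0,0,0,-0.04]]

```text
time_s: 2.98
tcp_pos: [0.4605, 0.0579, 0.2373]
eef_rot: [180.0, -0.0, -93.7]
contact_force: [0.1, 0.4, 0.8]
gripper_width: 0.0441
gripper_force: 0.0
```

```bash
python3 - <<'E'
from h import *
import json
m=camera_model("wrist");a=capture("wrist")[:,:,::-1]
json.dump({k:np.array(v).tolist() for k,v in m.items() if k in("camera_matrix","rvec","tvec")},open("w1.json","w"))
cv2.imwrite("pics/w1.png",a);cv2.imwrite("pics/w1b.png",cv2.resize(a,(800,600),interpolation=2));print(r.get_state()["joints"])
E
```

```text
[ 3.15939729e+01  2.67359055e-01 -2.47382054e+01 -1.04228852e-03
 -6.50268090e+01 -3.53778380e+01]
```

View pics/w1b.png

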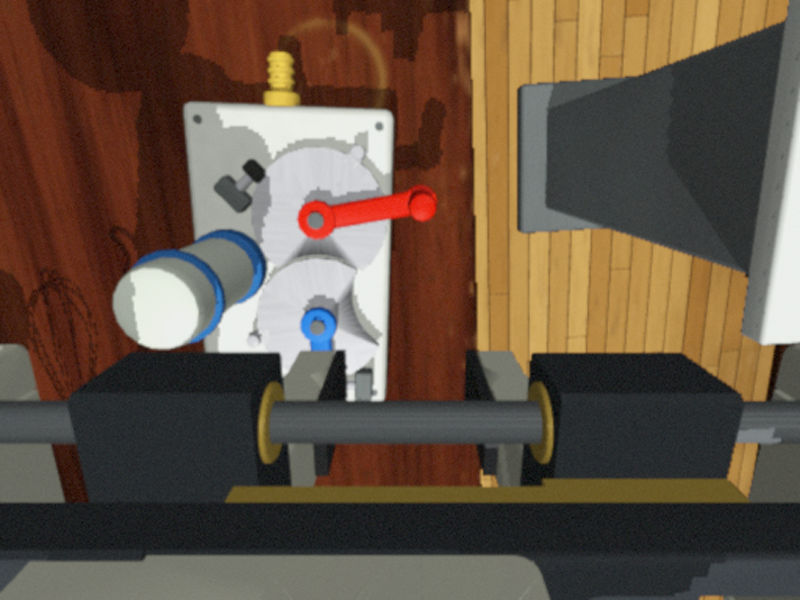

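The wrist view (800 px wide) shows:
- **Red:** hub (316,220), grip top (423,200).
- **Blue:** hub (318,325), pin (255,340), stop (362,383), with bite corners near (357,268) and (380,345).

The pin and stop let me predict the stop angle.

```bash
python3 - <<'E'
from h import *
import json
m=json.load(open("w1.json"));f=lambda x,y:np.array([x,y])*.64-.18
def w(x,y,z):return ray("",f(x,y),z,m)[0][:2]
bh=w(318,325,.053);rh=w(316,220,.053);d=bh-rh;print(bh,rh,np.hypot(*d),"yaw",np.degrees(np.arctan2(-d[0],d[1])))
cs=[(187,103),(393,110),(385,400)];c=[w(x,y,.03) for x,y in cs];print(c)
v=c[0]-c[1];print("x edge",np.hypot(*v),"yaw",np.degrees(np.arctan2(v[1],v[0])))
v=c[2]-c[1];print("right edge yaw",np.degrees(np.arctan2(-v[0],v[1])))
rg=w(423,200,.096);v=rg-rh;print("red",np.hypot(*v),np.degrees(np.arctan2(v[1],v[0]))%360)
for n,p,z in(("pin",(255,340),.046),("stop",(362,383),.042),("stopfaceL",(355,383),.042),("bite1",(357,268),.040),("bite2",(380,345),.040),("redpin",(358,152),.046),("redstop",(240,190),.042)):
    q=w(*p,z);h=rh if n[:3]=="red" else bh;v=q-h;print(n,q,np.hypot(*v),np.degrees(np.arctan2(v[1],v[0]))%360)
im=cv2.imread("pics/w1.png");cv2.imwrite("pics/w1c.png",cv2.resize(im[85:262,135:265],None,fx=3.3*1.02*1.0,fy=3.3*1.02,interpolation=2))
E
```

```text
[0.52856693 0.09617612] [0.52056719 0.0175819 ] 0.07900030595762149 yaw -5.811854165704885
[array([ 0.60638039, -0.06793427]), array([ 0.46109636, -0.05361163]), array([0.48490264, 0.17513222])]
x edge 0.1459883159702242 yaw -5.630238511054122
right edge yaw -5.941610304933835
red 0.07607823003745644 189.29657055787254
pin [0.58063935 0.10763431] 0.05331816532099086 12.409780869486317
stop [0.50131435 0.15201309] 0.06213267653247158 116.01580527350734
stopfaceL [0.50698651 0.15163208] 0.05950695197526972 111.26325989279889
bite1 [0.49645851 0.05702652] 0.050632417438916985 230.6432189514073
bite2 [0.48418314 0.12075451] 0.05073477323815573 151.02365683711838
redpin [ 0.48713604 -0.02645436] 0.055288639823572135 232.79519906385764
redstop [ 0.57472582 -0.00621615] 0.059156608969947136 336.27865392129104
```

View pics/w1c.png

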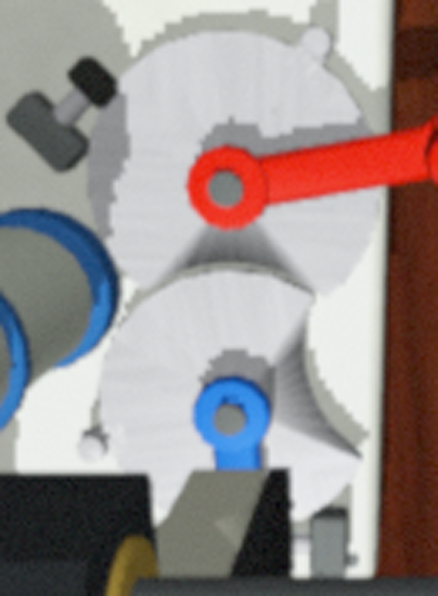

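Call:
drive_tool:
  increments:
    - [[0,0,0,0.89,0],[0,0,0,0.89,0],[0,0,0,0.89,0]]

```text
time_s: 3.4
tcp_pos: [0.4586, 0.0576, 0.1283]
eef_rot: [179.7, -0.2, -93.7]
contact_force: [0.7, -0.1, 1.4]
gripper_width: 0.0442
gripper_force: 0.0
```

Call:
drive_tool:
  increments:
    - [[0,-0.35,-0.16,0,0],[0,-0.7,-0.32,0,0],[0,-0.985,-0.465,0,0],[0,-0.985,-0.465,0,0]]

```text
time_s: 3.9
tcp_pos: [0.5262, 0.176, 0.1329]
eef_rot: [-179.8, 0.1, -93.6]
contact_force: [-0.2, -0.3, -0.4]
gripper_width: 0.0437
gripper_force: 0.0
```

```bash
python3 - <<'E'
from h import *
import json
print(r.get_state()["tcp_pos"])
a=capture("side")[:,:,::-1];b=capture("top")[:,:,::-1];c=capture("wrist")[:,:,::-1]
x=cv2.resize(a[90:270,150:320],(510,540));y=cv2.resize(c,(290,218));z=cv2.resize(b[150:250,180:300],(290,242))
o=np.zeros((540,800,3),np.uint8);o[:,:510]=x;o[:218,510:]=y;o[218:460,510:]=z
cv2.imwrite("pics/h1.png",o)
E
```

```text
[0.52622776 0.17602592 0.13287585]
```

View pics/h1.png

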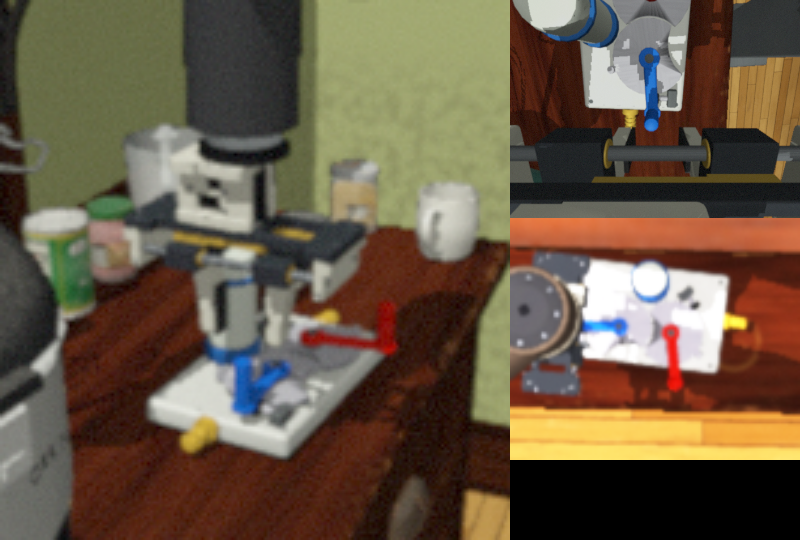

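The hover view shows the blue grip between the two fingers in wrist inset at (652,124), and nothing is touching. I'll measure it with the wrist camera.

```bash
python3 - <<'E'
from h import *
s=r.get_state();print(s["tcp_pos"],s["eef_rot"])
m=camera_model("wrist");a=np.ascontiguousarray(capture("wrist")[:,:,::-1]);cv2.imwrite("pics/w2.png",a)
B=masks(a)[1];k,l,st,c=cv2.connectedComponentsWithStats(B)
for i in range(1,k):
    if st[i,4]>40:print(st[i],c[i])
# rows of lever
q=pts(B,200,60,300,240)
for y in range(80,240,8):
    x=q[q[:,1]==y][:,0]
    if len(x):print(y,x.min(),x.max(),ray("",[(x.min()+x.max())/2,y],.052,m)[0][:2].round(4),ray("",[(x.min()+x.max())/2,y],.096,m)[0][:2].round(4))
E
```

```text
[0.52396822 0.17333264 0.13201729] [-1.79951338e+02  3.33929248e-02 -9.36469637e+01]
[  59    0   92   74 1186] [121.74198988  46.10202361]
[132   0  59  84 897] [173.23745819  51.93311037]
[ 227   85   38  147 3287] [247.80407667 157.66747794]
88 235.0 256.0 [0.5277 0.0864] [0.5258 0.0886]
96 229.0 262.0 [0.5281 0.0919] [0.5262 0.093 ]
104 227.0 263.0 [0.5289 0.0975] [0.5268 0.0975]
112 230.0 261.0 [0.529  0.1032] [0.5269 0.1021]
120 236.0 256.0 [0.529  0.1089] [0.527  0.1067]
128 236.0 257.0 [0.5291 0.1148] [0.527  0.1114]
136 237.0 257.0 [0.5292 0.1207] [0.5271 0.1162]
144 238.0 257.0 [0.5293 0.1268] [0.5272 0.1211]
152 238.0 258.0 [0.5294 0.1329] [0.5272 0.126 ]
160 239.0 258.0 [0.5295 0.1391] [0.5273 0.131 ]
168 239.0 259.0 [0.5295 0.1454] [0.5274 0.1361]
176 240.0 260.0 [0.5292 0.1519] [0.5271 0.1413]
184 240.0 259.0 [0.5301 0.1583] [0.5278 0.1465]
192 240.0 261.0 [0.5298 0.165 ] [0.5276 0.1519]
200 237.0 264.0 [0.5303 0.1717] [0.528  0.1573]
208 239.0 261.0 [0.5312 0.1785] [0.5287 0.1628]
216 237.0 261.0 [0.5325 0.1853] [0.5298 0.1683]
224 238.0 260.0 [0.5331 0.1924] [0.5302 0.174 ]
```

Call:
drive_tool:
  increments:
    - [[0,0,0,0.25,-0.01],[0,0,0,0.5,-0.01],[0,0,0,0.5,-0.01],[0,0,0,0.5,-0.01]]

```text
time_s: 4.6
tcp_pos: [0.5244, 0.1735, 0.0721]
eef_rot: [-179.9, 0.0, -90.0]
contact_force: [0.3, 0.6, 0.8]
gripper_width: 0.0439
gripper_force: 0.0
```

Call:
drive_tool:
  increments:
    - [[0,0.006,0.054,0,-0.0139],[0,0.0168,0.108,0,-0.0278],[0,0.0321,0.16,0,-0.0417],[0,0.0519,0.211,0,-0.0556],[0,0.0762,0.26,0,-0.0694]]

```text
time_s: 5.22
tcp_pos: [0.4938, 0.1651, 0.0728]
eef_rot: [-179.8, 0.0, -64.9]
contact_force: [1.9, 0.2, -1.5]
gripper_width: 0.0439
gripper_force: 0.9
```

Call:
drive_tool:
  increments:
    - [[0,0.006,0.054,0,-0.0139],[0,0.0168,0.108,0,-0.0278],[0,0.0321,0.16,0,-0.0417],[0,0.0519,0.211,0,-0.0556],[0,0.0519,0.211,0,-0.0556]]

```text
time_s: 5.85
tcp_pos: [0.473, 0.1486, 0.0724]
eef_rot: [-179.8, -0.0, -45.1]
contact_force: [-0.3, 0.4, 1.1]
gripper_width: 0.0438
gripper_force: 0.1
```

Call:
drive_tool:
  increments:
    - [[0,0.002,0.027,0,-0.007],[0,0.006,0.054,0,-0.0139],[0,0.0168,0.108,0,-0.0278],[0,0.0168,0.108,0,-0.0278]]

```text
time_s: 6.35
tcp_pos: [0.4652, 0.138, 0.0718]
eef_rot: [-179.9, -0.0, -35.1]
contact_force: [1.1, 0.6, 2.1]
gripper_width: 0.0435
gripper_force: 0.5
```

```bash
python3 - <<'E'
from h import *
m=camera_model("wrist");s=r.get_state();a=np.ascontiguousarray(capture("wrist")[:,:,::-1]);cv2.imwrite("pics/w3.png",a);np.save("w3.npy",np.r_[np.ravel(m["rvec"]),np.ravel(m["tvec"])])
cv2.imwrite("pics/w3b.png",cv2.resize(a,(800,600),interpolation=2)); print(s["tcp_pos"],s["eef_rot"],s["contact_force"])
B=masks(a)[1];q=pts(B,150,60,350,240)
for y in range(80,240,16):
    x=q[q[:,1]==y][:,0]
    if len(x):print(y,x.min(),x.max(),ray("",[(x.min()+x.max())/2,y],.052,m)[0][:2].round(4))
E
```

```text
[0.46520693 0.1379925  0.07176752] [-1.79892200e+02 -3.85738991e-02 -3.51407944e+01] [1.10504535 0.56985038 2.11100828]
80 240.0 265.0 [0.5381 0.0903]
96 229.0 276.0 [0.5315 0.095 ]
112 230.0 275.0 [0.5248 0.0999]
128 235.0 263.0 [0.5189 0.1064]
144 234.0 261.0 [0.5123 0.1122]
160 232.0 260.0 [0.5054 0.1182]
176 231.0 258.0 [0.4984 0.1244]
192 229.0 256.0 [0.4913 0.131 ]
208 228.0 254.0 [0.4837 0.1376]
224 221.0 256.0 [0.4763 0.1449]
```

View pics/w3b.png

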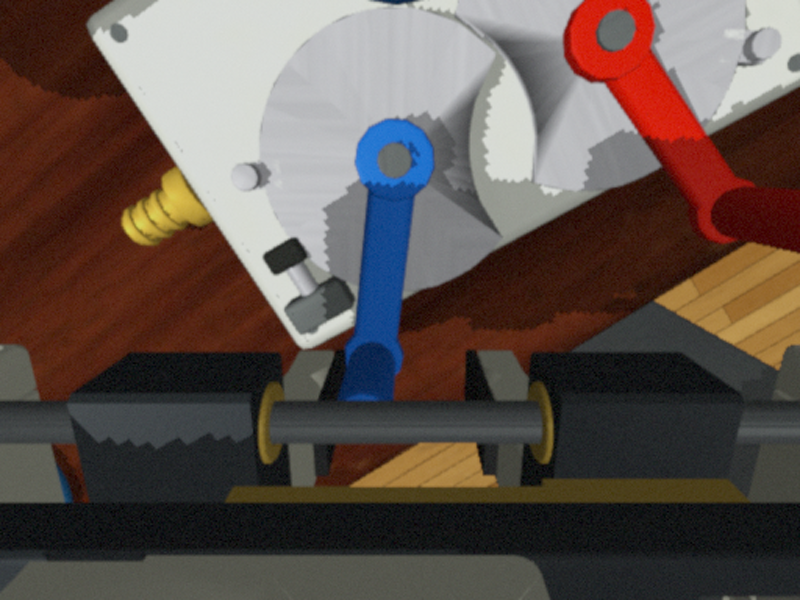

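The pin is at (246,176), the buffer's black rubber face at about (281,244), the blue hub at (395,158), the red hub at (616,30), and the bite corners at (500,55) and (500,236).

```bash
python3 - <<'E'
from h import *
v=np.load("w3.npy");m=dict(camera_model("wrist"));m["rvec"]=v[:3];m["tvec"]=v[3:]
w=lambda x,y,z:ray("",np.array([x,y])*.64-.18,z,m)[0][:2]
h=w(395,158,.053);rd=w(616,30,.053)
an=lambda p:(round(float(np.hypot(*(p-h))),4),round(float(np.degrees(np.arctan2(*(p-h)[::-1]))%360),1))
print(h,"red axis",an(rd))
for n,p,z in(("pin",(246,176),.05),("pin",(246,176),.045),("face mid",(281,244),.044),("face l",(264,252),.044),("face r",(299,237),.044),("face mid .04",(281,244),.04),("bite1",(498,58),.04),("bite2",(502,236),.04)):print(n,an(w(*p,z)))
E
```

```text
[0.52939571 0.09644111] red axis (0.0807, 263.7)
pin (0.053, 61.3)
pin (0.0546, 61.3)
face mid (0.0537, 90.3)
face l (0.061, 89.0)
face r (0.0465, 92.7)
face mid .04 (0.055, 90.2)
bite1 (0.049, 277.9)
bite2 (0.0499, 199.6)
```

Call:
drive_tool:
  increments:
    - [[0,0.006,0.054,0,-0.0139],[0,0.0168,0.108,0,-0.0278],[0,0.0168,0.108,0,-0.0278]]

```text
time_s: 6.78
tcp_pos: [0.4589, 0.1258, 0.071]
eef_rot: [-180.0, -0.0, -25.2]
contact_force: [1.3, 0.7, 1.0]
gripper_width: 0.0436
gripper_force: 0.2
```

Call:
drive_tool:
  increments:
    - [[0,0.002,0.027,0,-0.007],[0,0.006,0.054,0,-0.0139],[0,0.0119,0.0866,0,-0.0222],[0,0.0119,0.0866,0,-0.0222],[0,0.0119,0.0866,0,-0.0222]]

```text
time_s: 7.4
tcp_pos: [0.4558, 0.1159, 0.0708]
eef_rot: [180.0, -0.0, -17.2]
contact_force: [0.8, 1.3, -0.1]
gripper_width: 0.0435
gripper_force: 0.5
```

```bash
cat > lev.py <<'E'
from h import *
def run():
    s=r.get_state();m=camera_model("wrist");a=np.ascontiguousarray(capture("wrist")[:,:,::-1]);cv2.imwrite("pics/w4.png",a)
    np.save("w4.npy",np.r_[np.ravel(m["rvec"]),np.ravel(m["tvec"])])
    B=masks(a)[1];q=pts(B,150,60,350,240);L=[]
    for y in range(124,222,2):
        x=q[q[:,1]==y][:,0]
        if len(x):L.append(ray("",[(x.min()+x.max())/2,y],.052,m)[0][:2])
    L=np.array(L);d=L[-1]-L[0];d=cv2.fitLine(L.astype(np.float32),2,0,.001,.001).ravel()[:2]*np.sign(cv2.fitLine(L.astype(np.float32),2,0,.001,.001).ravel()[:2]@d)
    print("lever",np.degrees(np.arctan2(d[1],d[0])),s["tcp_pos"],s["eef_rot"][2],s["contact_force"],s["gripper_force"])
run()
E
python3 lev.py
```

```text
lever 155.71982281629766 [0.45581472 0.11593978 0.07081833] -17.16169861089766 [ 0.81767194  1.25138023 -0.14985319] 0.4590441472828388
```

Call:
drive_tool:
  increments:
    - [[0,0.0013,0.0163,0,-0.00417],[0,0.003,0.0327,0,-0.00833],[0,0.003,0.0327,0,-0.00833],[0,0.003,0.0327,0,-0.00833]]

```text
time_s: 7.95
tcp_pos: [0.4548, 0.1118, 0.0708]
eef_rot: [180.0, 0.0, -14.0]
contact_force: [0.0, 0.9, 0.3]
gripper_width: 0.0436
gripper_force: 0.4
```

Call:
drive_tool:
  increments:
    - [[0,0.0008,0.0109,0,-0.00278],[0,0.0013,0.0163,0,-0.00417],[0,0.0013,0.0163,0,-0.00417],[0,0.0013,0.0163,0,-0.00417]]

```text
time_s: 8.45
tcp_pos: [0.4545, 0.1099, 0.0708]
eef_rot: [180.0, 0.0, -12.5]
contact_force: [0.7, 0.2, 0.7]
gripper_width: 0.0436
gripper_force: 0.6
```

Lever is at about 160.2°. Continuing in 1° (1.3 mm) steps.

Call:
drive_tool:
  increments:
    - [[0,0.0008,0.0109,0,-0.00278],[0,0.0008,0.0109,0,-0.00278],[0,0.0008,0.0109,0,-0.00278]]

```text
time_s: 8.82
tcp_pos: [0.4544, 0.1087, 0.0708]
eef_rot: [-180.0, -0.0, -11.5]
contact_force: [0.5, 1.9, 0.7]
gripper_width: 0.0442
gripper_force: 1.0
```

Call:
drive_tool:
  increments:
    - [[0,0.0008,0.0109,0,-0.00278],[0,0.0008,0.0109,0,-0.00278],[0,0.0008,0.0109,0,-0.00278]]

```text
time_s: 9.2
tcp_pos: [0.4545, 0.1078, 0.0708]
eef_rot: [-180.0, -0.0, -10.5]
contact_force: [1.4, 4.6, -1.4]
gripper_width: 0.0435
gripper_force: 2.5
```

Call:
drive_tool:
  increments:
    - [[0,0.0004,0.0055,0,-0.0014],[0,0.0004,0.0055,0,-0.0014],[0,0.0004,0.0055,0,-0.0014]]

```text
time_s: 9.57
tcp_pos: [0.4545, 0.1074, 0.0709]
eef_rot: [-179.9, -0.0, -10.0]
contact_force: [0.8, 5.4, -2.4]
gripper_width: 0.044
gripper_force: 3.1
```

```bash
python3 lev.py
```

```text
lever 162.01784126141567 [0.45452532 0.10740159 0.07087638] -9.996134368621142 [ 0.75848967  5.3740487  -2.35521166] 3.0897442996501923
```

Stop felt (2 → 5.5 N, matching the predicted angle). Backing off and lifting.

Call:
drive_tool:
  increments:
    - [[0,0,-0.02,0,0],[0,0,-0.09,0,0],[0,0,-0.09,0,0],[0,0,-0.09,-0.3,0],[0,0,-0.09,-0.55,0]]

```text
time_s: 10.25
tcp_pos: [0.4555, 0.117, 0.1374]
eef_rot: [179.9, 0.1, -10.0]
contact_force: [-0.2, -0.7, -0.3]
gripper_width: 0.0439
gripper_force: 0.0
```

Call:
drive_tool:
  increments:
    - [[0,0,0,-0.1,0],[0,0,0,-0.1,0]]

```text
time_s: 10.5
tcp_pos: [0.456, 0.1174, 0.149]
eef_rot: [-180.0, -0.0, -10.0]
contact_force: [-0.8, 0.0, -0.8]
gripper_width: 0.0436
gripper_force: 0.0
```

```bash
python3 - <<'E'
from lev import *
a=cv2.imread("pics/w4.png");cv2.imwrite("pics/w4b.png",cv2.resize(a,(800,600),interpolation=2))
E
```

```text
lever 162.71710743729082 [0.45597011 0.11742202 0.14901407] -10.016369540741744 [-0.84730193  0.04783737 -0.76763425] 0.0
```

View pics/w4b.png

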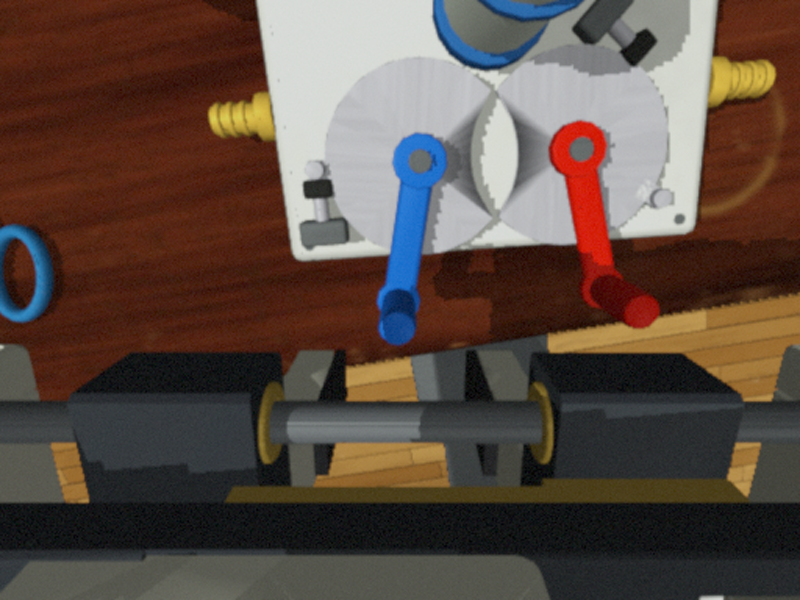

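Blue pin (316,170) rests against its buffer face (318,186), and the bite faces the red axis symmetrically. Next I measure the red lever.

```bash
python3 - <<'E'
from h import *
v=np.load("w4.npy");m=dict(camera_model("wrist"));m["rvec"]=v[:3];m["tvec"]=v[3:]
w=lambda x,y,z:ray("",np.array([x,y])*.64-.18,z,m)[0][:2]
h=w(580,149,.053);b=w(420,160,.053)
an=lambda p:(round(float(np.hypot(*(p-h))),4),round(float(np.degrees(np.arctan2(*(p-h)[::-1]))%360),1))
print("red",h,"blue",b,an(b))
a=cv2.imread("pics/w4.png");q=pts(masks(a)[0],330,75,440,220);L=[]
for y in range(112,186,2):
    x=q[q[:,1]==y][:,0]
    if len(x):L.append(ray("",[(x.min()+x.max())/2,y],.052,m)[0][:2])
L=np.array(L)
for y0 in(L[0],L[len(L)//2],L[-1]):print(an(y0))
print("grip top",w(640,308,.096),an(w(640,308,.096)),"foot",an(w(600,285,.052)),"pin",an(w(662,198,.045)),"rubber",an(w(637,48,.044)))
s=r.get_state();print(s["tcp_pos"],s["eef_rot"],s["joints"])
E
```

```text
red [0.52055049 0.0173654 ] blue [0.52935299 0.09679012] (0.0799, 83.7)
(0.0129, 179.2)
(0.0409, 183.8)
(0.0728, 178.8)
grip top [0.44878202 0.01091625] (0.0721, 185.1) foot (0.0728, 184.7) pin (0.0547, 233.2) rubber (0.054, 321.0)
[0.45550926 0.11712456 0.14820213] [ 1.79991264e+02  3.35558666e-02 -1.00270065e+01] [ 3.84703185e+01  5.88661608e+00 -3.15663624e+01 -2.43554909e-02
 -5.25758023e+01  4.15174835e+01]
```

Call:
drive_tool:
  increments:
    - [[0,0.031,0.31,0,-0.014],[0,0.062,0.62,0.06,-0.028],[0,0.0925,0.936,0.12,-0.0425],[0,0.0925,0.936,0.12,-0.0425],[0,0.0925,0.936,0.12,-0.0425]]

```text
time_s: 11.18
tcp_pos: [0.4471, 0.0047, 0.1336]
eef_rot: [180.0, 0.1, 5.2]
contact_force: [-0.3, 0.2, -0.1]
gripper_width: 0.0437
gripper_force: 0.0
```

```bash
python3 - <<'E'
from h import *
s=r.get_state();print(s["tcp_pos"],s["eef_rot"][2]);m=camera_model("wrist");a=np.ascontiguousarray(capture("wrist")[:,:,::-1]);cv2.imwrite("pics/w5.png",a)
q=pts(masks(a)[0],100,30,420,245)
for y in range(60,245,12):
    x=q[q[:,1]==y][:,0]
    if len(x):print(y,x.min(),x.max(),ray("",[(x.min()+x.max())/2,y],.052,m)[0][:2].round(4),ray("",[(x.min()+x.max())/2,y],.09,m)[0][:2].round(4))
E
```

```text
[0.44710598 0.00466752 0.13360762] 5.209399354184518
96 236.0 266.0 [0.5262 0.0178] [0.5255 0.0167]
108 234.0 267.0 [0.5177 0.0175] [0.5184 0.0164]
120 243.0 261.0 [0.5092 0.0157] [0.5113 0.0149]
132 242.0 261.0 [0.5003 0.0153] [0.5039 0.0146]
144 242.0 261.0 [0.4913 0.0146] [0.4963 0.014 ]
156 243.0 261.0 [0.4821 0.0134] [0.4887 0.013 ]
168 242.0 262.0 [0.4726 0.0126] [0.4808 0.0124]
180 242.0 262.0 [0.4629 0.0118] [0.4727 0.0117]
192 241.0 264.0 [0.453  0.0106] [0.4645 0.0107]
204 240.0 241.0 [0.442  0.0195] [0.4553 0.0181]
216 250.0 261.0 [0.4327 0.0064] [0.4475 0.0072]
228 250.0 257.0 [0.4219 0.0072] [0.4385 0.0079]
```

Call:
drive_tool:
  increments:
    - [[0,0,0,0.25,0],[0,0,0,0.515,0],[0,0,0,0.515,0],[0,0,0,0.515,0]]

```text
time_s: 11.72
tcp_pos: [0.4481, 0.0055, 0.0733]
eef_rot: [180.0, -0.0, 5.4]
contact_force: [0.9, 0.0, 0.9]
gripper_width: 0.0444
gripper_force: 0.0
```

Call:
drive_tool:
  increments:
    - [[0,0.002,0.027,0,-0.007],[0,0.006,0.054,0,-0.0139],[0,0.006,0.054,0,-0.0139]]

```text
time_s: 12.1
tcp_pos: [0.4496, -0.0011, 0.0739]
eef_rot: [-180.0, -0.1, 10.3]
contact_force: [-0.5, -0.1, 0.4]
gripper_width: 0.0434
gripper_force: 0.0
```

Call:
drive_tool:
  increments:
    - [[0,0.0013,0.0163,0,-0.00417],[0,0.003,0.0327,0,-0.00833],[0,0.003,0.0327,0,-0.00833]]

```text
time_s: 12.48
tcp_pos: [0.4501, -0.0053, 0.0728]
eef_rot: [-180.0, -0.0, 13.3]
contact_force: [0.3, 1.2, 0.9]
gripper_width: 0.0438
gripper_force: 0.5
```

Call:
drive_tool:
  increments:
    - [[0,0.0008,0.0109,0,-0.00278],[0,0.0013,0.0163,0,-0.00417],[0,0.0013,0.0163,0,-0.00417]]

```text
time_s: 12.85
tcp_pos: [0.4504, -0.0073, 0.0725]
eef_rot: [180.0, 0.0, 14.8]
contact_force: [1.4, 0.6, 0.6]
gripper_width: 0.044
gripper_force: 0.5
```

Call:
drive_tool:
  increments:
    - [[0,0.0008,0.0109,0,-0.00278],[0,0.0013,0.0163,0,-0.00417],[0,0.0013,0.0163,0,-0.00417]]

```text
time_s: 13.22
tcp_pos: [0.4509, -0.0092, 0.0725]
eef_rot: [180.0, 0.0, 16.3]
contact_force: [0.1, 0.7, 0.4]
gripper_width: 0.0437
gripper_force: 0.5
```

Call:
drive_tool:
  increments:
    - [[0,0.0008,0.0109,0,-0.00278],[0,0.0013,0.0163,0,-0.00417],[0,0.0013,0.0163,0,-0.00417]]

```text
time_s: 13.6
tcp_pos: [0.4516, -0.011, 0.0725]
eef_rot: [180.0, 0.0, 17.8]
contact_force: [1.2, 0.8, -0.3]
gripper_width: 0.0439
gripper_force: 0.5
```

Call:
drive_tool:
  increments:
    - [[0,0.006,0.054,0,-0.0139],[0,0.0168,0.108,0,-0.0278],[0,0.0321,0.16,0,-0.0417],[0,0.0519,0.211,0,-0.0556],[0,0.0519,0.211,0,-0.0556]]

```text
time_s: 14.22
tcp_pos: [0.4651, -0.0335, 0.0724]
eef_rot: [-180.0, 0.1, 37.7]
contact_force: [-0.2, -0.9, -0.0]
gripper_width: 0.0435
gripper_force: 0.0
```

Call:
drive_tool:
  increments:
    - [[0,0.006,0.054,0,-0.0139],[0,0.0168,0.108,0,-0.0278],[0,0.0321,0.16,0,-0.0417],[0,0.0519,0.211,0,-0.0556],[0,0.0519,0.211,0,-0.0556]]

```text
time_s: 14.85
tcp_pos: [0.4855, -0.0495, 0.0724]
eef_rot: [-180.0, 0.0, 57.7]
contact_force: [-0.2, 0.0, 0.5]
gripper_width: 0.0438
gripper_force: 0.0
```

```bash
cat > red.py <<'E'
from h import *
s=r.get_state();m=camera_model("wrist");a=np.ascontiguousarray(capture("wrist")[:,:,::-1]);cv2.imwrite("pics/w6.png",a)
q=pts(masks(a)[0],100,60,420,240);L=[]
for y in range(126,205,2):
    x=q[q[:,1]==y][:,0]
    if len(x):L.append(ray("",[(x.min()+x.max())/2,y],.052,m)[0][:2])
L=np.array(L);d=np.median(L[-5:],0)-np.median(L[:5],0);print(L[0],L[-1],np.degrees(np.arctan2(d[1],d[0]))%360,s["tcp_pos"],s["eef_rot"],s["joints"])
E
python3 red.py
```

```text
[0.51300071 0.00770911] [ 0.48518293 -0.02847949] 232.37214281269482 [ 0.48546154 -0.04947568  0.07235871] [-1.79971671e+02  4.04843587e-02  5.76794244e+01] [ 1.73291247e+01  1.33603310e+01 -3.46788969e+01  6.90707781e-03
 -4.20099672e+01  1.30345156e+02]
```

Call:
drive_tool:
  increments:
    - [[0,0.006,0.054,0,-0.0139],[0,0.0168,0.108,0,-0.0278],[0,0.0321,0.16,0,-0.0417],[0,0.0519,0.211,0,-0.0556],[0,0.0519,0.211,0,-0.0556]]

```text
time_s: 15.52
tcp_pos: [0.5102, -0.0575, 0.0724]
eef_rot: [-180.0, 0.0, 77.7]
contact_force: [-0.6, 0.0, 0.8]
gripper_width: 0.0441
gripper_force: 0.0
```

Call:
drive_tool:
  increments:
    - [[0,0.0013,0.0163,0,-0.00417],[0,0.003,0.0327,0,-0.00833],[0,0.006,0.054,0,-0.0139],[0,0.006,0.054,0,-0.0139]]

```text
time_s: 16.02
tcp_pos: [0.5172, -0.0583, 0.0725]
eef_rot: [-180.0, 0.0, 82.9]
contact_force: [-1.5, 0.5, -0.6]
gripper_width: 0.044
gripper_force: 0.4
```

```bash
python3 red.py
```

```text
[0.51760009 0.00552146] [ 0.50753407 -0.03906554] 256.77328175509706 [ 0.51718207 -0.05826019  0.07252091] [-1.79999170e+02  9.33130871e-03  8.28738874e+01] [ 1.52037520e+01  1.60156787e+01 -3.07059727e+01  1.21300335e-02
 -4.32826621e+01  1.57661305e+02]
```

Lever 256.8°, with the stop expected near 262°. Small steps now.

Call:
drive_tool:
  increments:
    - [[0,0.0013,0.0163,0,-0.00417],[0,0.003,0.0327,0,-0.00833],[0,0.003,0.0327,0,-0.00833]]

```text
time_s: 16.45
tcp_pos: [0.5212, -0.0584, 0.0726]
eef_rot: [180.0, 0.0, 85.9]
contact_force: [-0.3, 0.0, -0.9]
gripper_width: 0.044
gripper_force: 0.4
```

Call:
drive_tool:
  increments:
    - [[0,0.0008,0.0109,0,-0.00278],[0,0.0008,0.0109,0,-0.00278],[0,0.0008,0.0109,0,-0.00278]]

```text
time_s: 16.82
tcp_pos: [0.5224, -0.0583, 0.0726]
eef_rot: [180.0, 0.0, 86.9]
contact_force: [-1.2, 0.3, -0.8]
gripper_width: 0.0439
gripper_force: 0.4
```

Call:
drive_tool:
  increments:
    - [[0,0.0008,0.0109,0,-0.00278],[0,0.0008,0.0109,0,-0.00278],[0,0.0008,0.0109,0,-0.00278]]

```text
time_s: 17.2
tcp_pos: [0.5237, -0.0583, 0.0726]
eef_rot: [180.0, 0.0, 87.9]
contact_force: [-1.3, 0.0, -0.3]
gripper_width: 0.0437
gripper_force: 0.5
```

Call:
drive_tool:
  increments:
    - [[0,0.0008,0.0109,0,-0.00278],[0,0.0008,0.0109,0,-0.00278],[0,0.0008,0.0109,0,-0.00278]]

```text
time_s: 17.58
tcp_pos: [0.5246, -0.0582, 0.0725]
eef_rot: [-180.0, 0.0, 88.8]
contact_force: [-3.4, 2.2, 0.9]
gripper_width: 0.0438
gripper_force: 1.8
```

Rising; half a degree more to confirm.

Call:
drive_tool:
  increments:
    - [[0,0.0004,0.0055,0,-0.0014],[0,0.0004,0.0055,0,-0.0014],[0,0.0004,0.0055,0,-0.0014]]

```text
time_s: 17.95
tcp_pos: [0.5251, -0.0582, 0.0725]
eef_rot: [-180.0, -0.0, 89.4]
contact_force: [-5.1, 2.2, 2.6]
gripper_width: 0.0437
gripper_force: 2.4
```

```bash
python3 red.py
```

```text
[0.51907642 0.00532038] [ 0.51328606 -0.04009994] 262.08357736238383 [ 0.52508428 -0.05816793  0.07249035] [-1.79951328e+02 -2.23955473e-03  8.93638038e+01] [ 1.49551426e+01  1.66816789e+01 -2.96776543e+01 -2.20625772e-02
 -4.36869483e+01  1.64424622e+02]
```

Call:
drive_tool:
  increments:
    - [[0,0,-0.02,0,0],[0,0,-0.09,0,0],[0,0,-0.09,0,0],[0,0,-0.09,-0.3,0],[0,0,-0.09,-0.55,0]]

```text
time_s: 18.62
tcp_pos: [0.5151, -0.0581, 0.1397]
eef_rot: [180.0, 0.0, 89.4]
contact_force: [0.8, 0.3, 0.4]
gripper_width: 0.0439
gripper_force: 0.0
```

Call:
drive_tool:
  increments:
    - [[0,0,-0.4,-0.1,0],[0,0,-0.4,-0.1,0],[0,0,-0.4,-0.1,0]]

```text
time_s: 19.0
tcp_pos: [0.4673, -0.0575, 0.1511]
eef_rot: [179.9, -0.0, 89.4]
contact_force: [0.5, -1.0, 0.3]
gripper_width: 0.0441
gripper_force: 0.0
```

```bash
python3 - <<'E'
from h import *
s=r.get_state();print(s["time_s"],s["tcp_pos"],s["contact_force"])
a=capture("side")[:,:,::-1];c=capture("wrist")[:,:,::-1]
x=cv2.resize(a[90:270,150:320],(390,413));y=cv2.resize(c,(410,308));o=np.zeros((413,800,3),np.uint8);o[:,:390]=x;o[:308,390:]=y
cv2.imwrite("pics/e1.png",o)
E
```

```text
19.0 [ 0.46727223 -0.05745957  0.15111259] [ 0.49989062 -1.01645821  0.26518228]
```

View pics/e1.png

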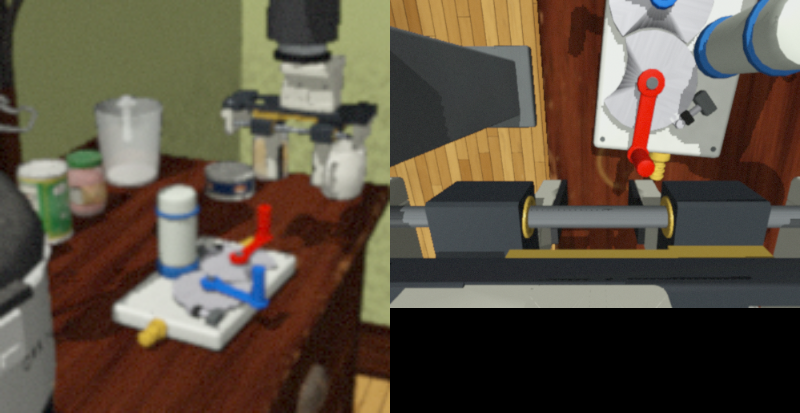

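The side view shows the blue lever towards the robot and the red lever swung right. In the wrist view the red pin is at its buffer, around (682,117). The tool is clear, so I'm handing in.

```bash
python3 -c "
from plant import job;print(job.close_job())"
```

```text
the job is handed in; nothing more can be done
None
```

The station is on bypass and handed in at about 19 s: both levers rest on their stops, blue first and then red, pushed with about 5.5 N at most in the readings, with the arm clear and nothing else touched.

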